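# Put the kickstand down and hold the little bike upright

### The arm

A 6-joint arm with a two-finger parallel gripper is mounted at the origin on the work surface. World frame = base frame: x ahead of the robot, y to its left, z up, the work surface at z = 0. Lengths are in m, angles in degrees, forces in N, time in s.
With the tool pointing down it reaches from about 0.3 to 0.825 m from the base axis. Payload 5.4 kg.
Tool frame: the origin (TCP) lies at the very end of the fingers, on their centre line; the grasp point (between the pads) lies 19 mm behind it; z points along the fingers, y is the line along which they close (so a half turn about z gives the same grasp; the last joint's range is limited). The gripper opens to 92 mm and grips with 3 to 60 N. Pads are 20 mm wide; open, the fingers measure 128 mm over their backs; the gripper's body (75 mm by 189 mm) begins 69 mm behind the grasp point.
Start: joints at [-80.564, 9.076, 91.501, -0, 79.423, -12.038], TCP at [0.21, -0.535, 0.215] pointing down, gripper open.
Joint ranges: [-166.64, 166.64], [-54.1, 131.32], [10.49, 154.53], [-73.88, 253.88], [9.74, 151.15], [-171.62, 171.62]. Speed limits (degrees/s): [147.25, 147.25, 180, 180, 180, 180].

### API

Orientations are given as a 3x3 rotation matrix whose columns are the frame's x, y, z axes.
In Python, from workcell import bot, imaging gives the robot as it stands.
- The arm moves only by the tool drive_tool, never from a script. Its argument "series" is text: rows parted by semicolons, each of 6 numbers parted by spaces: the shift along the tool's x, y, z in units of 50 mm (1.0 is 50 mm), then the turn, a rotation vector about the tool's x, y, z in rad. A call has 1 to 20 rows; each row shifts and turns the commanded pose from where the row before left it, along the tool's axes as they then stand; what a row does not reach is not made up. A row lasts 1/10 s, in which the tool goes at most 50 mm and 8.59 degrees, less where a joint would pass 70% of its speed; a pose out of reach is approached as far as the arm can. A call is refused whole if a number of a shift passes 1 or a number of a turn 0.15, either way. A call with a gripper value outside its range is refused whole. "gripper" is the opening, from 0 (shut) to 1 (fully open), set as the call begins (left out, the last holds). The fingers move at their own pace and stop on an object; "squeeze" is the grip in N (left out, the last holds). Time passes only in rows, so rows that do not move let the fingers close. It gives the time, the measured TCP pose, the force, the opening and the grip force at its end, in the units of the state.
- bot.observe(): the state, without advancing time (a new reading comes with each control period).
- imaging.get_image(name): name is "scene" or "top"; returns a dict with "img" (384x512x3 uint8, blue, green, red), "intrinsics" (3x3 intrinsics, pixels), "R" (3x3) and "t" (3): a world point X has camera coordinates R X + t. Camera axes: x right, y down, z forward; pixel columns grow to the right and rows downward; lengths in m; the calibration is good to about 2 mm. A picture is of the moment at which its call begins. There is no depth.
- bot.sign_off(): hands the job in; it is judged then, once.
The state is a dict: "time_s": time; "q": joint angles; "dq": joint speeds; "tau": joint torques, N m; "eef_pos": TCP position; "orientation": TCP orientation; "ft_force": force on the tool from outside, world axes, zero at the start; "torque": the same for the moment, N m; "width": opening from 0.0 (shut) to 1.0 (fully open); "grasp_force": force on a finger pad.
Only numpy, scipy, OpenCV 4.12 (cv2) and the standard library are available. Lean on these libraries where they do the work, as an engineer would, in place of code of your own. Each camera call takes 0.05 s, during which the arm holds its last target. There are 200 camera calls.

### The job

The small balance bike leans against the carton with its kickstand folded up along the rear wheel. Leave the bike leaning there while you flip the kickstand down, over centre, until it is fully home against its stop; then take hold of the frame, bring the bike off the carton until it stands upright on both wheels, leaning neither on the carton nor on its stand, and keep holding it still like that for the stand length to be checked. The job finishes while you are holding the bike; do not knock it over or push the other things about.

Things in the scene. Friction and masses are not known exactly. Their poses are not given: they have to be found in the camera images.
- bike: Child's balance bike, no saddle or bar yet: aluminium frame, two 200 mm wheels with round tyres 42 mm wide, 1.9 kg, cannot balance alone. Origin on the bench midway along the line through the tyre contacts, about which it tips. y forward, x to its right, z up its midplane. It leans 0.17 rad to +x on the carton, its left to the robot; on its stand it would lean 0.13 rad to -x. Wheels turn stiffly
- main_tube (a point): Point on the axis of the frame's round main tube, 32 mm thick, at (0, 60, 194) mm in bike axes: a good place to take hold from above, across the bike. The tube climbs forward at 19 degrees; 40 mm of it is free each way. The bare seat tube (y -89, top at 237) and steerer (y 123, top at 307) stand up either side. The carton's top is 24 mm below the tube's underside
- kickstand (a joint): Kickstand angle, rad: 0 folded up, 1.78 fully down against its stop. An over-centre spring pushes it away from the middle, 0.89, with about 0.2 N m at the ends: push it past the middle and it snaps down by itself. Positive turning is about the axis (0.794, -0.222, -0.566) in bike axes
- kickstand_hinge (a point): Pivot of the kickstand, at (-50, -70, 110) mm in bike axes, left of the frame just ahead of the rear wheel
- kickstand_foot (a point): Centre of the kickstand's rubber end (18 mm thick), 106 mm from the pivot on a straight steel leg 12 mm thick. In bike axes, mm: folded up at (-71, -173, 121), behind the pivot and left of the rear wheel, with open air above and below the leg; fully down at (-105, -45, 23), its underside 14 mm off the bench when the bike is upright
- carton: Closed heavy cardboard carton that does not budge, 190 (x) by 200 (y) by 150 mm high, origin at the centre of its underside; the bike's main tube leans on the upper edge of its -x side
- pedal_black: Loose platform pedal, 96 x 92 x 18 mm, lying on the bench left of the bike's front half; leave alone. Origin under its centre
- pedal_lime: Loose platform pedal, same size, in front of the robot; leave alone
- spare_hub: Loose hub, 58 mm wide, 106 mm tall, standing on end right of the rear wheel, beside the carton; leave alone
- grease_tub: Jar 72 mm wide, 62 mm tall, right of the front wheel; leave alone
- saddle: Small saddle, about 190 x 105 x 70 mm, on the bench to the robot's left; leave alone
- spanner: Spanner 200 mm long lying behind the rear wheel; leave alone
- mallet: Hammer 260 mm long lying to the robot's right; leave alone

How it is judged (in metres and radians):
On the way:
1. the kickstand is fully down while the bike still leans on the carton (value of joint kickstand above 1.66 rad and angle between bike's own z axis and vertical above 0.12 rad and contact force between bike and carton above 0.3 N), for 0.3 s.
At the end, for the whole second after the job is handed in: kickstand fully down (over 1.66 rad); bike within 0.06 rad of upright, wheels on the bench (origin under 12 mm), still, clear of the carton, held by the fingers with over 1 N (value of joint kickstand above 1.66 rad and angle between bike's own z axis and vertical below 0.06 rad and contact force between the fingers and bike above 1 N and contact force between bike and carton below 0.2 N and height (world z) of bike below 0.012 m and linear speed of bike below 0.03 m/s and angular speed of bike below 0.15 rad/s); the arm keeps its last pose, push and grip.
It fails at once if the bike is knocked over or laid down (tilt over 0.4 rad) (angle between bike's own z axis and vertical above 0.4 rad).
It fails at once if a bystander is pushed about (over 30 mm) (distance of any of pedal_black, pedal_lime, spare_hub, grease_tub, saddle, spanner, mallet from where it was at the start of the episode above 0.03 m).
It also fails if it takes over 51 s, if anything falls off the work surface, if the arm or the gripper's body presses on something with over 40 N, if the wrist force passes 120 N, or if a joint passes its speed limit or range.

## Working session

There is one attempt and no reset: what is moved stays moved. The work goes in short steps, Python scripts to look and compute and a tool call to move; the robot and the scene stay as the last step left them, time stands still between calls to the robot, and variables do not carry over. Pictures are saved under pics/ and viewed, at most 10 in all, crops included, and the job is handed in when it is done.

Besides the shell and the picture viewer there is one more tool, called after "Emit:" as name(argument=value, ...) on one line, values as JSON. drive_tool: Moves the arm, as the interface text tells. Its arguments: {"type":"object","properties":{"series":{"type":"string"},"gripper":{"type":"number"},"squeeze":{"type":"number"}},"required":["series"]}

```bash
mkdir -p pics; ls; python3 - <<'E'
from workcell import bot, imaging
import cv2, pickle, numpy as np
D={}
for n in("scene","top"):
    d=imaging.get_image(n); D[n]=d; cv2.imwrite(f"pics/{n}0.png",cv2.resize(d["img"],None,fx=1.5,fy=1.5,interpolation=cv2.INTER_CUBIC))
    R=np.array(d["R"]);t=np.array(d["t"]);print(n,-R.T@t,R[2],d["intrinsics"])
pickle.dump(D,open("d0.pkl","wb"))
s=bot.observe();print(s)
E
```

```text
pics
scene [1.64501016 0.48324811 0.96332266] [-0.74531043 -0.37725479 -0.54971919] [[382.36751307   0.         254.82831346]
 [  0.         382.36751307 187.46384012]
 [  0.           0.           1.        ]]
top [ 0.42475536 -0.08927585  1.31246263] [ 0.06347241 -0.0097733  -0.99793574] [[376.50191203   0.         249.53124786]
 [  0.         376.50191203 190.07999976]
 [  0.           0.           1.        ]]
{'time_s': 0.1, 'q': array([-8.05624532e+01,  9.10934685e+00,  9.15631661e+01, -9.51035044e-04,
        7.94221434e+01, -1.20377022e+01]), 'dq': array([-0.01500777, -0.12948381, -0.10774451,  0.00439117,  0.12569887,
        0.04805125]), 'tau': array([-2.13421413e-04, -3.86501455e+01, -3.22959995e+01,  7.02892500e-02,
        3.39065061e-02, -4.30847899e-05]), 'eef_pos': array([ 0.21039163, -0.53453628,  0.21373002]), 'orientation': array([[ 9.30574731e-01,  3.66101882e-01, -2.86988862e-04],
       [ 3.66101847e-01, -9.30573367e-01,  1.62702841e-03],
       [ 3.28593971e-04, -1.61913868e-03, -9.99998635e-01]]), 'ft_force': array([0.22712922, 0.20375031, 0.89867314]), 'torque': array([-0.0530196 , -0.02249993,  0.03278184]), 'grasp_force': 0.0, 'width': 0.9960099820508848}
```

View pics/scene0.png

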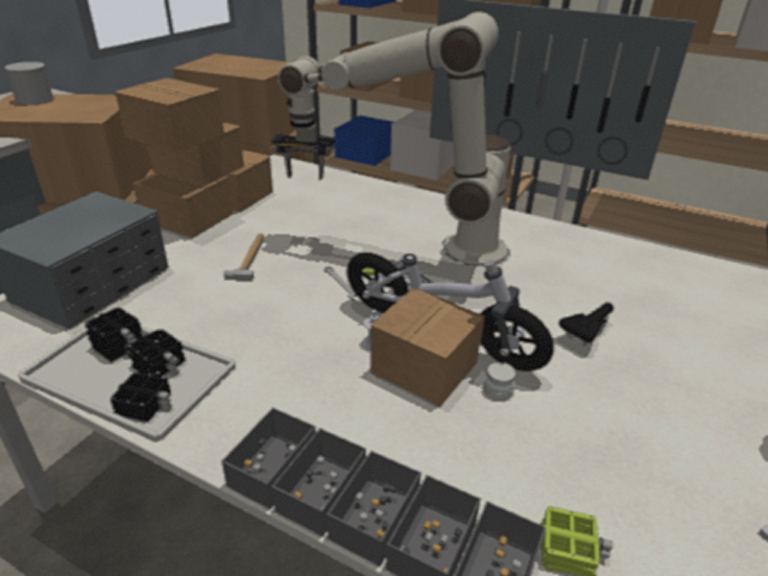

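View pics/top0.png

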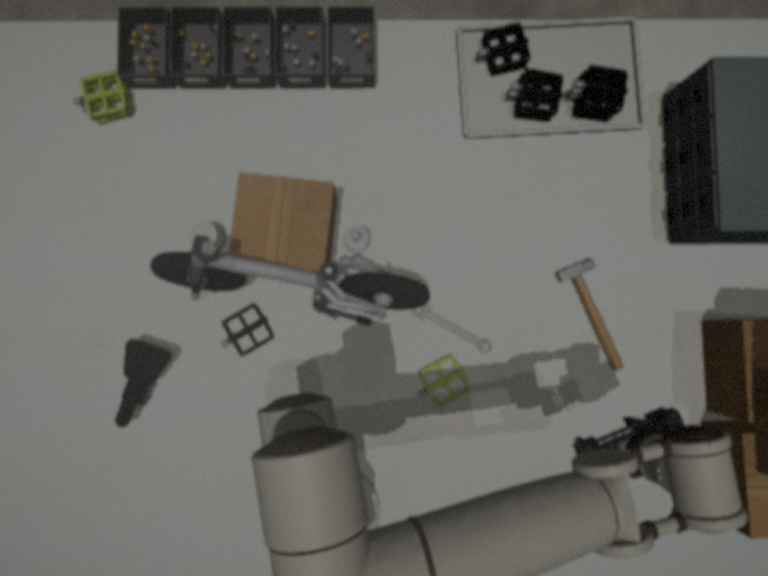

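Scene: the bike spans about (350–550, 255–365) with the carton at (427,345). Top: rear wheel (385,290), front wheel (200,270), seat tube top (329,268), folded stand near (345,310). I'll zoom both to pick points.

```bash
python3 - <<'E'
import cv2, pickle, numpy as np
D=pickle.load(open("d0.pkl","rb"))
t=D["top"]["img"][140:235,95:295]; s=D["scene"]["img"][160:255,220:380]
a=cv2.resize(t,(800,380),interpolation=cv2.INTER_CUBIC); 
b=cv2.resize(s,(800,475),interpolation=cv2.INTER_CUBIC)
for im,x0,y0,k in((a,95,140,4),(b,220,160,5)):
    for u in range(x0,x0+im.shape[1]//k,10):
        cv2.line(im,((u-x0)*k,0),((u-x0)*k,6),(0,0,255),1)
        if u%20==0: cv2.putText(im,str(u),((u-x0)*k,16),0,.35,(0,0,255),1)
    for v in range(y0,y0+im.shape[0]//k,10):
        cv2.line(im,(0,(v-y0)*k),(6,(v-y0)*k),(0,0,255),1); cv2.putText(im,str(v),(8,(v-y0)*k+4),0,.35,(0,0,255),1)
a=cv2.convertScaleAbs(a,alpha=1.5,beta=10);b=cv2.convertScaleAbs(b,alpha=1.5,beta=10)
cv2.imwrite("pics/ca.png",a);cv2.imwrite("pics/cb.png",b)
E
```

```text
(no output)
```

View pics/ca.png

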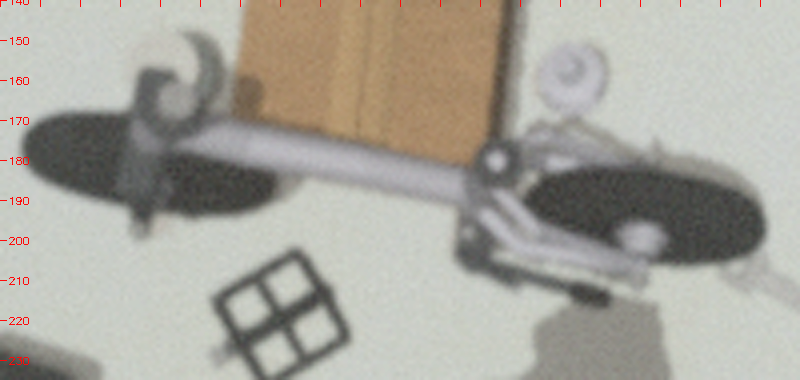

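View pics/cb.png

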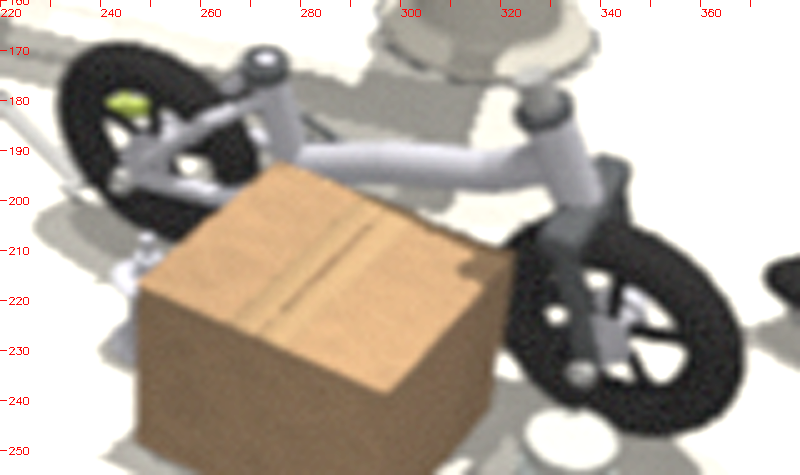

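Top crop: seat-tube top (219,180), steerer top (139.5,164.5), stand foot (242.5,213.5), hinge about (213,202). Scene crop: seat-tube top (273.4,171.6), steerer top (327.4,175).

```bash
cat >h.py <<'E'
import numpy as np, pickle, cv2
from scipy.spatial.transform import Rotation as Ro
from scipy.optimize import least_squares
D=pickle.load(open("d0.pkl","rb"))
def proj(n,X):
    d=D[n]; c=np.array(d["R"])@X+np.array(d["t"]); p=np.array(d["intrinsics"])@c; return p[:2]/p[2]
def pose(ox,oy,yaw,tilt): # bike->world
    return Ro.from_euler('z',yaw).as_matrix()@Ro.from_euler('y',tilt).as_matrix(), np.array([ox,oy,0])
def w(p,ps):
    R,o=pose(*ps); return R@(np.array(p)/1000)+o
ST=(0,-89,237);SR=(0,123,307);FT=(-71,-173,121);HG=(-50,-70,110)
def ray(n,uv):
    d=D[n];R=np.array(d["R"]);t=np.array(d["t"]);K=np.array(d["intrinsics"])
    return -R.T@t, R.T@np.linalg.inv(K)@np.array([*uv,1.])
def onz(n,uv,z):
    c,r=ray(n,uv); return c+r*(z-c[2])/r[2]
def tri(a,b):
    c1,r1=ray("top",a);c2,r2=ray("scene",b); A=np.c_[r1,-r2]; s=np.linalg.lstsq(A,c2-c1,rcond=None)[0]
    return (c1+r1*s[0]+c2+r2*s[1])/2, np.linalg.norm(c1+r1*s[0]-c2-r2*s[1])
E
python3 - <<'E'
from h import *
np.set_printoptions(precision=4,suppress=True)
print(tri((219.25,180),(273.4,171.6)),tri((139.5,164.5),(327.4,175)))
obs=[("top",ST,(219.25,180)),("top",SR,(139.5,164.5)),("scene",ST,(273.4,171.6)),("scene",SR,(327.4,175)),("top",FT,(242.5,213.5))]
f=lambda p:np.concatenate([proj(n,w(P,p))-uv for n,P,uv in obs])
r=least_squares(f,[.5,0,0,.17]);print(r.x);print(r.fun.reshape(-1,2))
g=lambda p:f([*p,.17]);r=least_squares(g,[.5,0,0]);print(r.x);print(r.fun.reshape(-1,2))
ps=[*r.x,.17]; np.save("ps.npy",ps)
for P in(ST,SR,FT,HG,(-105,-45,23),(0,60,194)):print(P,w(P,ps),w(P,[*r.x,0]))
m=(onz("top",(256.25,193.75),.1)+onz("top",(132.5,180.5),.1))/2;print(m,w((0,0,100),ps))
for uv in((97+58,140+117/4),(220,182)):print('cart',onz("top",uv,.15))
E
```

```text
(array([ 0.5225, -0.0112,  0.2304]), np.float64(0.003450359886249853)) (array([0.5589, 0.2008, 0.2994]), np.float64(0.006686825142800866))
[ 0.4957  0.0836 -0.1202  0.1642]
[[-1.2545 -0.2154]
 [-1.1702 -0.2595]
 [-0.1041 -0.5392]
 [-1.3177 -0.6729]
 [ 1.1948  0.4644]]
[ 0.4943  0.0837 -0.1175]
[[-1.2615 -0.2578]
 [-1.1716 -0.2377]
 [-0.1147 -0.4671]
 [-1.3019 -0.5936]
 [ 1.2445  0.5439]]
(0, -89, 237) [ 0.5236 -0.0094  0.2336] [ 0.4838 -0.0047  0.237 ]
(0, 123, 307) [0.5603 0.1998 0.3026] [0.5087 0.2059 0.307 ]
(-71, -173, 121) [ 0.4248 -0.0823  0.1313] [ 0.4035 -0.0798  0.121 ]
(-50, -70, 110) [0.4556 0.0178 0.1169] [0.4364 0.0201 0.11  ]
(-105, -45, 23) [0.3901 0.0507 0.0404] [0.3847 0.0514 0.023 ]
(0, 60, 194) [0.5339 0.1395 0.1912] [0.5013 0.1433 0.194 ]
[0.5124 0.0765 0.1   ] [0.5111 0.0817 0.0986]
cart [0.5649 0.1918 0.15  ]
cart [ 0.5243 -0.0094  0.15  ]
```

```bash
cat >>h.py <<'E'
def delta(T, Rt, s):  # total shift (units of 50mm, in present tool axes) and rotvec to target
    R=np.array(s["orientation"]); return R.T@(np.array(T)-s["eef_pos"])/.05, Ro.from_matrix(R.T@Rt).as_rotvec()
def leg(th,r,ps):
    a=np.array([.794,-.222,-.566]);a/=np.linalg.norm(a);h=np.array(HG,float)
    return w(h+r/106*(Ro.from_rotvec(a*th).apply(np.array(FT)-h)),ps)
E
python3 - <<'E'
from h import *
from workcell import bot
np.set_printoptions(precision=4,suppress=True)
ps=np.load("ps.npy")
for th in np.arange(0,1.8,.178):print(round(th,2),leg(th,95,ps),leg(th,106,ps))
s=bot.observe()
yt=np.array([-.117,-.993,0]);yt/=np.linalg.norm(yt);z=np.array([0,0,-1.]);Rt=np.c_[np.cross(yt,z),yt,z]
print(Rt,delta([.420,-.075,.215],Rt,s))
print('stay',onz("top",(255,208),.11),onz("top",(248,215),.131), onz("top",(295.5,253),.018),onz("top",(290.5,190.5),.1))
E
```

```text
0.0 [ 0.428  -0.0719  0.1298] [ 0.4248 -0.0823  0.1313]
0.18 [ 0.4168 -0.0686  0.1177] [ 0.4123 -0.0786  0.1178]
0.36 [ 0.4067 -0.0626  0.1056] [ 0.4011 -0.0719  0.1043]
0.53 [ 0.3983 -0.054   0.0938] [ 0.3916 -0.0623  0.0911]
0.71 [ 0.3916 -0.0431  0.0828] [ 0.3842 -0.0502  0.0788]
0.89 [ 0.387  -0.0304  0.0728] [ 0.379  -0.036   0.0677]
1.07 [ 0.3845 -0.0161  0.0643] [ 0.3763 -0.02    0.0582]
1.25 [ 0.3843 -0.0007  0.0574] [ 0.376  -0.0029  0.0505]
1.42 [0.3863 0.0152 0.0524] [0.3783 0.0149 0.0449]
1.6 [0.3905 0.0312 0.0494] [0.383  0.0328 0.0416]
1.78 [0.3968 0.0468 0.0485] [0.39   0.0502 0.0406]
[[ 0.9931 -0.117   0.    ]
 [-0.117  -0.9931  0.    ]
 [ 0.      0.     -1.    ]] (array([ 7.2659, -7.0179, -0.0116]), array([-0.0017,  0.0001,  0.4921]))
stay [ 0.4438 -0.1182  0.11  ] [ 0.4217 -0.0956  0.131 ] [ 0.2911 -0.2575  0.018 ] [ 0.4998 -0.2335  0.1   ]
```

Emit:
drive_tool(series=".45 -.44 0 0 0 0;.45 -.44 0 0 0 0;.45 -.44 0 0 0 0;.45 -.44 0 0 0 0;.45 -.44 0 0 0 0;.45 -.44 0 0 0 0;.45 -.44 0 0 0 0;.45 -.44 0 0 0 0;.45 -.44 0 0 0 0;.45 -.44 0 0 0 0;.45 -.44 0 0 0 0;.45 -.44 0 0 0 0;.45 -.44 0 0 0 0;.45 -.44 0 0 0 0;.45 -.44 0 0 0 0;.45 -.44 0 0 0 .1;0 0 0 0 0 .13;0 0 0 0 0 .13;0 0 0 0 0 .13;0 0 0 0 0 0", gripper=0, squeeze=30)

```text
time_s: 2.1
eef_pos: [0.4164, -0.0755, 0.2142]
orientation: [[0.993, -0.115, -0.001], [-0.115, -0.993, 0.0], [-0.001, -0.0, -1.0]]
ft_force: [-0.8, 0.2, 0.3]
width: 0.001
grasp_force: 0.0
```

```bash
python3 - <<'E'
from h import *
from workcell import bot
np.set_printoptions(precision=4,suppress=True)
s=bot.observe()
yt=np.array([-.117,-.993,0]);yt/=np.linalg.norm(yt);z=np.array([0,0,-1.]);Rt=np.c_[np.cross(yt,z),yt,z]
print(s["time_s"],s["eef_pos"],s["q"],delta([.423,-.072,.145],Rt,s))
P=np.array([[.423,-.072,.145],[.423,-.072,.135],[.413,-.067,.122],[.404,-.061,.109],[.396,-.053,.096],[.39,-.042,.084],[.386,-.03,.073],[.384,-.016,.064],[.384,-.001,.055]])
print(np.diff(P,axis=0)@Rt/.05)
E
```

```text
2.1 [ 0.4164 -0.0755  0.2142] [-26.7334 -14.6358 114.3779  -0.0004  80.3031  69.8681] (array([ 0.1247, -0.0838,  1.3847]), array([-0.0003,  0.0007,  0.0021]))
[[ 0.      0.      0.2   ]
 [-0.2103 -0.0759  0.26  ]
 [-0.1928 -0.0981  0.26  ]
 [-0.1776 -0.1402  0.26  ]
 [-0.1449 -0.2044  0.24  ]
 [-0.1075 -0.229   0.22  ]
 [-0.0725 -0.2734  0.18  ]
 [-0.0351 -0.2979  0.18  ]]
```

Emit:
drive_tool(series=".06 -.04 .4 0 0 0;.06 -.04 .4 0 0 0;0 0 .3 0 0 0;0 0 .2 0 0 0;0 0 .08 0 0 0;0 0 0 0 0 0")

```text
time_s: 2.7
eef_pos: [0.4228, -0.0724, 0.1454]
orientation: [[0.993, -0.114, -0.001], [-0.114, -0.993, 0.0], [-0.001, -0.0, -1.0]]
ft_force: [-0.5, 0.2, -0.5]
width: 0.008
grasp_force: 0.0
```

```bash
python3 - <<'E'
from workcell import bot, imaging
import cv2
t=imaging.get_image("top")["img"][130:240,150:290];s=imaging.get_image("scene")["img"][140:250,220:360]
im=cv2.vconcat([cv2.resize(x,(700,300) if 0 else (380,299),interpolation=cv2.INTER_CUBIC) for x in(t,s)])
cv2.imwrite("pics/p1.png",cv2.convertScaleAbs(im,alpha=1.5,beta=10))
E
```

```text
(no output)
```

View pics/p1.png

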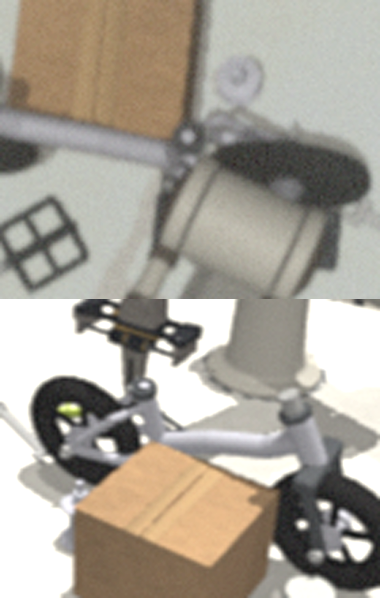

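The closed fingers sit behind the seat tube at about (133,385) over the stand, and the wrist at (250,225) hides it from above. No contact yet, so I start the push.

Emit:
drive_tool(series="0 0 .1 0 0 0;0 0 .1 0 0 0;-.1 -.04 .13 0 0 0;-.1 -.04 .13 0 0 0;0 0 0 0 0 0")

```text
time_s: 3.3
eef_pos: [0.4127, -0.0671, 0.1219]
orientation: [[0.993, -0.115, -0.001], [-0.115, -0.993, 0.0], [-0.001, 0.0, -1.0]]
ft_force: [-1.5, -2.2, 2.8]
width: 0.003
grasp_force: 1.3
```

Emit:
drive_tool(series="-.1 -.05 .13 0 0 0;-.1 -.05 .13 0 0 0;-.09 -.07 .13 0 0 0;-.09 -.07 .13 0 0 0;0 0 0 0 0 0")

```text
time_s: 3.8
eef_pos: [0.395, -0.0523, 0.0952]
orientation: [[0.993, -0.114, -0.002], [-0.114, -0.993, 0.001], [-0.002, -0.001, -1.0]]
ft_force: [-0.0, -0.3, 0.5]
width: 0.006
grasp_force: 0.2
```

Emit:
drive_tool(series="-.07 -.1 .12 0 0 0;-.07 -.1 .12 0 0 0;-.05 -.11 .11 0 0 0;-.05 -.11 .11 0 0 0;0 0 0 0 0 0")

```text
time_s: 4.3
eef_pos: [0.3855, -0.0299, 0.0725]
orientation: [[0.993, -0.114, -0.002], [-0.114, -0.993, 0.001], [-0.002, -0.001, -1.0]]
ft_force: [0.8, -0.8, -0.1]
width: 0.008
grasp_force: 0.0
```

Emit:
drive_tool(series="-.04 -.14 .09 0 0 0;-.04 -.14 .09 0 0 0;-.02 -.15 .09 0 0 0;-.02 -.15 .09 0 0 0;0 0 0 0 0 0")

```text
time_s: 4.8
eef_pos: [0.3832, -0.0004, 0.0548]
orientation: [[0.994, -0.114, -0.002], [-0.114, -0.994, 0.001], [-0.002, -0.0, -1.0]]
ft_force: [0.6, -0.6, -0.2]
width: 0.007
grasp_force: 0.0
```

Emit:
drive_tool(series="0 .15 -.3 0 0 0;0 .15 -.5 0 0 0;0 .1 -.9 0 0 0;0 0 -.9 0 0 0;-.3 .8 0 0 0 0;-.3 .8 0 0 0 0;-.3 .8 0 0 0 0;-.3 .8 0 0 0 0;0 0 0 0 0 0")

```text
time_s: 5.7
eef_pos: [0.3018, -0.1774, 0.1861]
orientation: [[0.992, -0.123, -0.0], [-0.123, -0.992, -0.002], [0.0, 0.002, -1.0]]
ft_force: [0.5, -0.2, -0.7]
width: 0.007
grasp_force: 0.0
```

```bash
python3 - <<'E'
from workcell import bot, imaging
import cv2
t=imaging.get_image("top")["img"][130:240,100:290];s=imaging.get_image("scene")["img"][140:250,220:380]
im=cv2.vconcat([cv2.resize(x,(520,300),interpolation=cv2.INTER_CUBIC) for x in(t,s)])
cv2.imwrite("pics/p2.png",cv2.convertScaleAbs(im,alpha=1.5,beta=10))
E
```

```text
(no output)
```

View pics/p2.png

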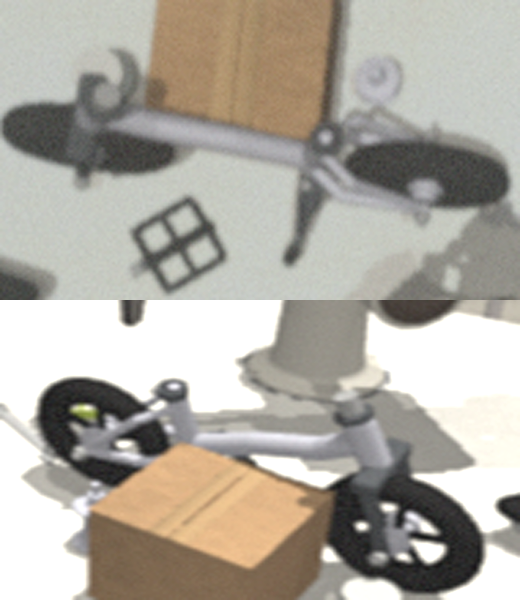

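The stand now points down and outward, foot at top-crop (290,257); the bike still leans on the carton in the same place. I check the foot position against its fully-down one and compute the grasp.

```bash
python3 - <<'E'
from h import *
from workcell import bot
np.set_printoptions(precision=4,suppress=True)
ps=np.load("ps.npy"); s=bot.observe()
print("foot seen",(100+290*190/520,130+257*110/300),[ (th,proj("top",leg(th,106,ps))) for th in(1.4,1.6,1.78)])
Rb,_=pose(*ps); Rt=np.c_[Rb[:,1],Rb[:,0],-Rb[:,2]]
R0=pose(*ps[:3],0)[0]; Rv=np.c_[R0[:,1],R0[:,0],-R0[:,2]]
T=w((0,52,172),ps); A=w((0,52,300),ps); print("T",T,"A",A, Rt)
d,r=delta(A,Rt,s);print("to A",d,r)
print("yaw part",Ro.from_matrix(np.array(s["orientation"]).T@Rv).as_rotvec(), "tilt",Ro.from_matrix(Rv.T@Rt).as_rotvec())
print(s["q"])
E
```

```text
foot seen (205.96153846153845, 224.23333333333335) [(1.4, array([215.6548, 228.2836])), (1.6, array([209.7574, 226.7566])), (1.78, array([204.5423, 224.6704]))]
T [0.5293 0.132  0.1695] A [0.5508 0.1294 0.2957] [[ 0.1173  0.9788 -0.168 ]
 [ 0.9931 -0.1156  0.0198]
 [ 0.     -0.1692 -0.9856]]
to A [ 4.1969 -6.6076 -2.1965] [ 0.1335 -0.134  -1.5673]
yaw part [ 0.0001 -0.0005 -1.5715] tilt [ 0.17 -0.    0.  ]
[-49.8847 -27.0385 126.6551   0.0235  80.3795  46.8835]
```

Emit:
drive_tool(series="0 0 -.7 0 0 0;0 0 -.7 0 0 0;0 0 -.8 0 0 0;0 0 -.6 0 0 0;.3 -.47 0 0 0 0;.3 -.47 0 0 0 0;.3 -.47 0 0 0 0;.3 -.47 0 0 0 0;.3 -.47 0 0 0 0;.3 -.47 0 0 0 0;.3 -.47 0 0 0 0;.3 -.47 0 0 0 0;.3 -.47 0 0 0 0;.3 -.47 0 0 0 0;.3 -.47 0 0 0 0;.3 -.47 0 0 0 0;.3 -.47 0 0 0 0;.3 -.47 0 0 0 0;0 0 0 0 0 0", gripper=0.6)

```text
time_s: 7.7
eef_pos: [0.5502, 0.1339, 0.3245]
orientation: [[0.994, -0.109, -0.002], [-0.109, -0.994, 0.001], [-0.002, -0.001, -1.0]]
ft_force: [-0.8, -0.3, -0.1]
width: 0.6
grasp_force: 0.0
```

Emit:
drive_tool(series="0 0 0 0 0 -.14;0 0 0 0 0 -.14;0 0 0 0 0 -.14;0 0 0 0 0 -.14;0 0 0 0 0 -.14;0 0 0 0 0 -.14;0 0 0 0 0 -.14;0 0 0 0 0 -.14;0 0 0 0 0 -.14;0 0 0 0 0 -.14;0 0 0 0 0 -.14;0 0 0 0 0 -.03;0 0 0 .085 0 0;0 0 0 .085 0 0;0 0 0 0 0 0;0 0 0 0 0 0")

```text
time_s: 9.3
eef_pos: [0.55, 0.1298, 0.3251]
orientation: [[0.116, 0.979, -0.167], [0.993, -0.115, 0.019], [-0.0, -0.169, -0.986]]
ft_force: [0.1, 0.1, -0.6]
width: 0.597
grasp_force: 0.0
```

```bash
cat > g.py <<'E'
from h import *
from workcell import bot
np.set_printoptions(precision=4,suppress=True)
ps=np.load("ps.npy"); s=bot.observe()
Rb,_=pose(*ps); Rt=np.c_[Rb[:,1],Rb[:,0],-Rb[:,2]]
print(s["time_s"],s["eef_pos"],s["width"])
for z in(300,230,172):print(z,delta(w((0,52,z),ps),Rt,s))
E
python3 g.py
```

```text
9.3 [0.55   0.1298 0.3251] 0.596557949481533
300 (array([-0.0047,  0.1153,  0.5782]), array([0.0007, 0.0005, 0.001 ]))
230 (array([-0.004 ,  0.1143,  1.9782]), array([0.0007, 0.0005, 0.001 ]))
172 (array([-0.0034,  0.1135,  3.1382]), array([0.0007, 0.0005, 0.001 ]))
```

Emit:
drive_tool(series="0 .11 .4 0 0 0;0 0 .4 0 0 0;0 0 .4 0 0 0;0 0 .4 0 0 0;0 0 .2 0 0 0;0 0 0 0 0 0")

```text
time_s: 9.9
eef_pos: [0.5391, 0.1308, 0.2351]
orientation: [[0.116, 0.979, -0.169], [0.993, -0.114, 0.019], [-0.0, -0.171, -0.985]]
ft_force: [-0.6, 0.1, 0.9]
width: 0.598
grasp_force: 0.0
```

```bash
python3 g.py; python3 - <<'E'
from workcell import bot, imaging
import cv2
t=imaging.get_image("top")["img"][130:240,100:290];s=imaging.get_image("scene")["img"][140:250,220:380]
im=cv2.vconcat([cv2.resize(x,(520,300),interpolation=cv2.INTER_CUBIC) for x in(t,s)])
cv2.imwrite("pics/p3.png",cv2.convertScaleAbs(im,alpha=1.5,beta=10))
E
```

```text
9.9 [0.5391 0.1308 0.2351] 0.598345099050051
300 (array([-0.0001,  0.0257, -1.2336]), array([-0.0014,  0.0006,  0.0016]))
230 (array([0.0008, 0.0276, 0.1664]), array([-0.0014,  0.0006,  0.0016]))
172 (array([0.0015, 0.0292, 1.3264]), array([-0.0014,  0.0006,  0.0016]))
```

View pics/p3.png

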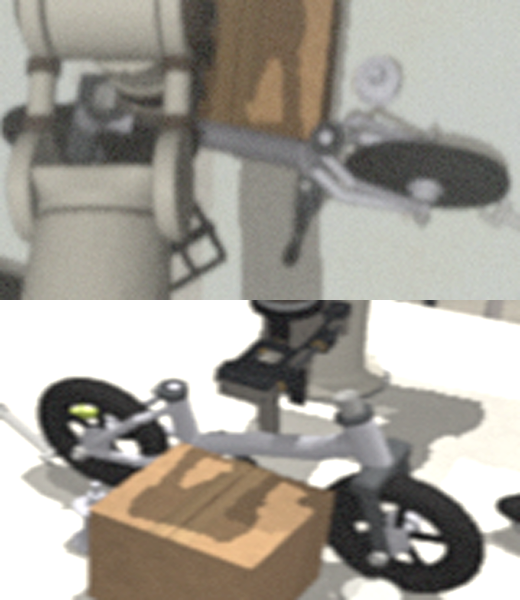

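The tips (near one at (268,430), far one at (298,402)) straddle the main tube line and steerer and seat tube are clear. Going down and gripping.

Emit:
drive_tool(series="0 .03 .3 0 0 0;0 0 .3 0 0 0;0 0 .3 0 0 0;0 0 .25 0 0 0;0 0 .17 0 0 0;0 0 0 0 0 0")

```text
time_s: 10.6
eef_pos: [0.5295, 0.1316, 0.1689]
orientation: [[0.116, 0.978, -0.171], [0.993, -0.114, 0.02], [-0.0, -0.172, -0.985]]
ft_force: [-0.3, 0.7, 0.2]
width: 0.599
grasp_force: 0.0
```

Emit:
drive_tool(series="0 0 0 0 0 0;0 0 0 0 0 0;0 0 0 0 0 0;0 0 0 0 0 0;0 0 0 0 0 0;0 0 0 0 0 0", gripper=0, squeeze=30)

```text
time_s: 11.2
eef_pos: [0.5303, 0.1317, 0.1715]
orientation: [[0.116, 0.979, -0.169], [0.993, -0.114, 0.02], [0.0, -0.17, -0.985]]
ft_force: [-3.6, 0.2, 5.9]
width: 0.339
grasp_force: 30.0
```

Emit:
drive_tool(series="0 -.06 0 -.017 0 0;0 -.06 0 -.017 0 0;0 -.06 0 -.017 0 0;0 -.06 0 -.017 0 0;0 -.06 0 -.017 0 0;0 0 0 0 0 0")

```text
time_s: 11.8
eef_pos: [0.5156, 0.1335, 0.1734]
orientation: [[0.115, 0.99, -0.082], [0.993, -0.115, 0.01], [0.0, -0.083, -0.997]]
ft_force: [-0.9, 1.2, 4.8]
width: 0.339
grasp_force: 30.0
```

Emit:
drive_tool(series="0 -.06 0 -.017 0 0;0 -.06 0 -.017 0 0;0 -.06 0 -.017 0 0;0 -.06 0 -.017 0 0;0 -.06 0 -.017 0 0;0 0 0 0 0 0;0 0 0 0 0 0")

```text
time_s: 12.5
eef_pos: [0.501, 0.1353, 0.1741]
orientation: [[0.116, 0.993, 0.002], [0.993, -0.116, 0.0], [0.0, 0.001, -1.0]]
ft_force: [-2.2, 1.5, 5.7]
width: 0.341
grasp_force: 30.0
```

```bash
python3 - <<'E'
from h import *
from workcell import bot, imaging
import cv2
ps=np.load("ps.npy"); s=bot.observe();print(s["time_s"],s["eef_pos"],s["orientation"].round(3),s["ft_force"],w((0,52,172),[*ps[:3],0]))
for P in(ST,SR,(-105,-45,23)):print(P,[(n,proj(n,w(P,[*ps[:3],t])).round(1)) for n in("top","scene") for t in(0,.05)])
t=imaging.get_image("top")["img"][130:240,100:290];s=imaging.get_image("scene")["img"][140:250,220:380]
im=cv2.vconcat([cv2.resize(x,(520,300),interpolation=cv2.INTER_CUBIC) for x in(t,s)])
cv2.imwrite("pics/p4.png",cv2.convertScaleAbs(im,alpha=1.5,beta=10))
E
```

```text
12.5 [0.50100222 0.1352781  0.17409942] [[ 0.116  0.993  0.002]
 [ 0.993 -0.116  0.   ]
 [ 0.     0.001 -1.   ]] [-2.21539484  1.53243693  5.6509001 ] [0.50035504 0.13537039 0.172     ]
(0, -89, 237) [('top', array([216.3, 193.5])), ('top', array([216.8, 189.4])), ('scene', array([279., 166.])), ('scene', array([277.3, 167.3]))]
(0, 123, 307) [('top', array([135.3, 183.2])), ('top', array([136.1, 177.6])), ('scene', array([332.9, 167. ])), ('scene', array([330.9, 168.9]))]
(-105, -45, 23) [('top', array([204.8, 226.1])), ('top', array([204.6, 225.7])), ('scene', array([297.8, 202.9])), ('scene', array([297.8, 202. ]))]
```

View pics/p4.png

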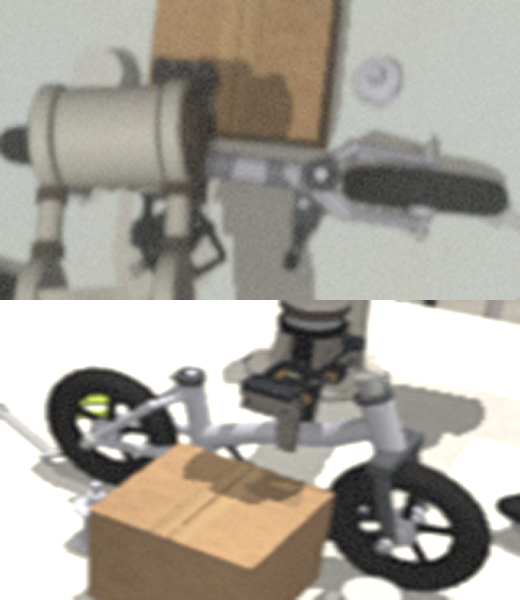

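The bike is now upright: seat-tube top at top pixel (217,194) against the predicted (216.3,193.5) for zero tilt. There is a gap to the carton, the stand is down at crop (292,260), and the grip is firm at 30 N.

Emit:
drive_tool(series="0 0 0 0 0 0;0 0 0 0 0 0;0 0 0 0 0 0;0 0 0 0 0 0;0 0 0 0 0 0")

```text
time_s: 13.1
eef_pos: [0.5012, 0.1353, 0.1741]
orientation: [[0.116, 0.993, 0.001], [0.993, -0.116, 0.0], [0.001, 0.001, -1.0]]
ft_force: [-2.1, 1.0, 6.2]
width: 0.342
grasp_force: 30.0
```

```bash
python3 -c "
from workcell import bot
print(bot.sign_off())"
```

```text
the job is handed in; nothing more can be done
None
```

I flipped the kickstand fully down while the bike leaned on the carton, then brought the bike upright and held it still at 30 N, clear of the carton, and handed the job in at 13.1 s; sign-off returned no verdict.

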